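# Switch the cold-room cooling unit back on with its key

### The job

Swing the dust cover right aside from the key switch, put the red key fully home in the keyhole and turn it clockwise as far as it goes, so that its blade lines up with the green marks; leave it there and let go. The keyway was left part-turned at an unknown angle, so feel for it with the blade. Leave the grey key in its stand and knock nothing over.

Things in the scene. Friction and masses are not known exactly. Their poses are not given: they have to be found in the camera images.
- switch: Grey steel switch box fixed on the bench, 70 mm high; origin at bench height on the vertical axis of the brass lock barrel, z up. The box spans x -65..65 and y -55..115 mm of this frame. Barrel face flat, level with the box top, seen 34 mm across inside a black ring 66 mm across. Two green marks on the top lie along this frame's x axis either side of the barrel: the ON line.
- keyhole (a point): Centre of the keyway's mouth on the barrel axis, 70 mm above the bench; axes as switch (they do not turn with the barrel). Keyway: straight rectangular slot centred here, 16.2 x 8.2 mm, 29 mm deep, 2 mm chamfer. The key fits either way round if within about 0.14 rad of its angle, and has that much play inside.
- on_mark (a point): Green mark on the box top, 43 mm along the box's +x from the barrel axis, for the barrel's angles. The barrel stays where it is left (friction 0.06 N m). At its clockwise stop the keyway's long side lies along the box's x; at its anticlockwise stop 2.2 rad anticlockwise of that (seen from above). It starts 1.4 to 2.15 rad anticlockwise of the box's x; the angle is not reported.
- pivot (a point): Upright pivot of the dust cover, fixed on the box 55 mm from the barrel axis along the box's +y; the point is 76 mm above the bench, on the cover's top face.
- cover (a joint): Angle of the dust cover, rad: a steel plate 36 mm wide, 3 mm thick, reaching 78 mm from the pivot, underside 3 mm above the box top. 0: along the box's -y, over the keyhole; grows anticlockwise seen from above (free end towards the box's +x) to a stop at 1.9, right aside from about 1.4. Starts at 0 to 0.2. Light friction (0.03 N m), stays where left.
- cover_post (a point): Half-way up the yellow upright post on the cover, 12 mm in diameter and 22 mm high, 70 mm from the pivot, for pushing the cover round. The point is 87 mm above the bench.
- key_bow (a point): Centre of the red bow (handle) of the key, which stands upright in its stand. z: up the key; x: along the blade's width; y: across it. Bow 36 (x) x 12 (y) x 38 (z) mm; below it a collar 22 mm across, its underside 25 mm below this point, rests on the stand or, fully home, on the barrel. Fully home this point is 95 mm above the bench. Mass 40 to 85 g.
- key_tip (a point): Lower end of the red key's steel blade, 50 mm below key_bow on the key's axis; axes as there. Blade 14 mm (x) x 6 mm (y), 25 mm long below the collar, its last 5 mm stepped down to 12 x 4.5 and then 10 x 3 mm as a lead-in: out of angle this end alone can still dip up to 7 mm into the keyway.
- spare_bow (a point): The same point of the grey key, an identical shape with a grey bow, to be left in the stand.
- stand: Dark wooden key stand fixed on the bench, 60 mm (x) x 150 mm (y), 45 mm high, origin under its centre. It holds the two keys 40 mm either side of its centre along y, in slots 32 mm deep, blades' width along y; which key is on which side varies.
- green_bottle: Green drinks bottle standing, 62 mm in diameter, 190 mm high; origin at the centre of its underside, z up. Not to be knocked over.
- red_bottle: Amber drinks bottle with red label, 62 mm in diameter, 190 mm high; origin at the centre of its underside, z up. Not to be knocked over.
- tub: White yoghurt tub, 98 mm across the top, 80 mm high; origin at the centre of its underside. Not to be knocked over.
- can: Drinks can, 66 mm in diameter, 115 mm high; origin at the centre of its underside. Not to be knocked over.
- carton_small: Small cardboard carton, 100 x 70 mm, 120 mm high; origin at the centre of its underside. Not to be knocked over.

How it is judged (in metres and radians):
On the way, in this order (a step that is already met when the one before it is completed fails the run):
1. the dust cover is swung aside (value of joint cover above 1.2 rad), for 0.2 s.
2. the red key is well inside the keyhole, still off the green marks (horizontal distance between key_bow and keyhole below 0.006 m and z of key_bow in the frame of switch below 0.104 m and angle between key_bow's own z axis and vertical below 0.12 rad), for 0.2 s.
3. the red key, still home, is turned clockwise onto the green marks (horizontal distance between key_bow and keyhole below 0.006 m and z of key_bow in the frame of switch below 0.099 m and angle between key_bow's own z axis and vertical below 0.12 rad and angle between the x axis of key_bow and the x axis of switch, either way round below 0.25 rad), for 0.2 s.
At the end, for the whole second after the job is handed in: The red key stands upright (within 0.12 rad) and fully home in the keyhole (bow centre within 6 mm of the barrel axis and less than 99 mm above the bench), its blade along the green marks within 0.25 rad; the cover is open by more than 1.2 rad (all of step 3 and value of joint cover above 1.2 rad); the robot touches nothing.
It fails at once if the grey key is pulled out of its place in the stand (moved over 25 mm) (distance of spare_bow from where it was at the start of the episode above 0.025 m).
It fails at once if a bystander (bottle, tub, can or carton) is knocked over (angle between any of green_bottle, red_bottle, tub, can, carton_small's own z axis and vertical above 0.6 rad).
It also fails if it takes over 72 s, if anything falls off the work surface, if the arm or the gripper's body presses on something with over 40 N, if the wrist force passes 120 N, or if a joint passes its speed limit or range.

### The arm

A 6-joint arm with a two-finger parallel gripper is mounted at the origin on the work surface. World frame = base frame: x ahead of the robot, y to its left, z up, the work surface at z = 0. Lengths are in mm, angles in rad, forces in N, time in s.
With the tool pointing down it reaches from about 250 to 725 mm from the base axis. Payload 9.7 kg.
Tool frame: the origin (TCP) lies at the very end of the fingers, on their centre line; the grasp point (between the pads) lies 19 mm behind it; z points along the fingers, x is the direction in which the jaws open and shut, and the axes are right-handed (so a half turn about z gives the same grasp; the last joint's range is limited). The gripper opens to 85 mm and grips with 20 to 120 N. Pads are 22 mm wide; open, the fingers measure 114 mm over their backs; the gripper's body (76 mm by 85 mm) begins 54 mm behind the grasp point. The pads swing forward as they close: fully open they stand 13 mm farther back than shut.
Start: joints at [1.173, 0.087, 0.176, 1.66, 0, 1.571], TCP at [213.062, 507.052, 231.284] pointing down, gripper open.
Joint ranges: [-3.13, 3.13], [-0.85, 1.81], [-1.15, 1.24], [-2.2, 2.28], [-1.44, 1.52], [-3.14, 3.14]. Speed limits (rad/s): [2.22, 2.22, 2.57, 3.14, 3.14, 3.14].

### API

Orientations are given as a unit quaternion [x, y, z, w].
In Python, from cell import arm, get_image, get_calibration gives the robot as it stands.
- The arm moves only by the tool servo_tool, never from a script. Its argument "increments" is a list that holds one entry, the list of rows, each a list of 7 numbers: the closure, from -1 (fully open) to 1 (shut), then the shift along the tool's x, y, z in m, then the turn, a rotation vector about the tool's x, y, z in rad. In form: [[[gripper, tx, ty, tz, rx, ry, rz], ...]]. A call has 1 to 20 rows; each row shifts and turns the commanded pose from where the row before left it, along the tool's axes as they then stand; what a row does not reach is not made up. A row lasts 1/12 s, in which the tool goes at most 41.7 mm and 7.16 degrees, less where a joint would pass 70% of its speed; a pose out of reach is approached as far as the arm can. A call is refused whole if a number of a shift passes 0.0417 or a number of a turn 0.125, either way. A call with a gripper value outside its range is refused whole. The fingers move at their own pace and stop on an object; the grip force is fixed at half the most. Time passes only in rows, so rows that do not move let the fingers close. It gives the time, the measured TCP pose, the force and the opening at its end, in the units of the state.
- arm.sense(): the state, without advancing time (a new reading comes with each control period).
- get_image(name): name is "scene" or "top" or "wrist"; returns the picture (420x560x3 uint8, blue, green, red); there is no depth.
- get_calibration(name): a dict with "vfov" (degrees; the focal length in pixels is half the picture's height over the tangent of half this angle, whatever the lens; pixels are square), "cx", "cy" (the principal point, pixels), "R" (3x3) and "t" (3): a world point X has camera coordinates R X + t. Camera axes: x right, y down, z forward; pixel columns grow to the right and rows downward; lengths in mm; the calibration is good to about 2 mm. A picture is of the moment at which its call begins: read the wrist's pose just before it. get_calibration takes no time and is no camera call; for the wrist camera it gives the pose at the moment of the call.
- arm.job_done(): hands the job in, once; it reports no verdict.
The state is a dict: "t": time; "qpos": joint angles; "qvel": joint speeds; "tau": joint torques, N m; "tool_pos": TCP position; "tcp_rot": TCP orientation; "ft_force": force on the tool from outside, world axes, zero at the start; "moment": the same for the moment, N m; "gripper_width": opening from 0.0 (shut) to 1.0 (fully open).
Only numpy, scipy, OpenCV 4.12 (cv2) and the standard library are available. Lean on these libraries where they do the work, as an engineer would, in place of code of your own. Each camera call takes 0.05 s, during which the arm holds its last target. There are 200 camera calls.

## Working session

There is one attempt and no reset: what is moved stays moved. The work goes in short steps, Python scripts to look and compute and a tool call to move; the robot and the scene stay as the last step left them, time stands still between calls to the robot, and variables do not carry over. Pictures are saved under pics/ and viewed, about 8 in all and at most 12, crops included, and the job is handed in when it is done.

Besides the shell and the picture viewer there is one more tool, called after ">>>" in YAML: its name, and indented under it one key for each argument. servo_tool: Moves the arm, as the interface text tells. Its arguments: {"type":"object","properties":{"increments":{"type":"array"}},"required":["increments"]}

```bash
mkdir -p pics
python3 - <<'E'
from cell import arm,get_image,get_calibration
import cv2,numpy as np
for n in("scene","top"):
    cv2.imwrite(f"pics/{n}0.png",cv2.resize(get_image(n),(800,600),interpolation=cv2.INTER_CUBIC))
    c=get_calibration(n);print(n,c)
print(arm.sense())
E
```

```text
scene {'vfov': 50.24216695957696, 'cx': 279.8795085907951, 'cy': 212.48694138578816, 'R': array([[ 0.734105  ,  0.6790114 , -0.00577648],
       [ 0.51006039, -0.55702138, -0.65541253],
       [-0.4482502 ,  0.47819526, -0.755249  ]]), 't': array([-426.82079137, -231.47289664, 1490.64989162])}
top {'vfov': 57.77744349955924, 'cx': 284.4073303748606, 'cy': 213.57773346843254, 'R': array([[-0.00295326, -0.99981739,  0.0188802 ],
       [-0.99560707,  0.00117289, -0.09362254],
       [ 0.0935833 , -0.01907376, -0.99542873]]), 't': array([ -11.06077725,  571.81385346, 1080.00992021])}
{'t': 0.1, 'qpos': array([ 1.17298861e+00,  8.73714545e-02,  1.75234945e-01,  1.65980741e+00,
       -1.92008889e-05,  1.57078301e+00]), 'qvel': array([ 2.37541137e-05, -4.58468033e-04,  1.52386926e-03,  1.71640904e-03,
        7.21221885e-04,  5.69841441e-04]), 'tau': array([-4.34082722e-04, -5.21562481e+01,  4.65651584e+01,  1.60530768e-02,
       -6.44588067e-05, -2.25644953e-05]), 'tool_pos': array([212.99514431, 506.86199302, 230.68352346]), 'tcp_rot': array([ 8.32882174e-01,  5.53450047e-01, -4.72594004e-04,  3.25556217e-04]), 'ft_force': array([-0.04445185, -0.91394697, -0.04425461]), 'moment': array([ 0.02014663, -0.02221067,  0.00676002]), 'gripper_width': 0.9983628056690709}
```

View pics/top0.png

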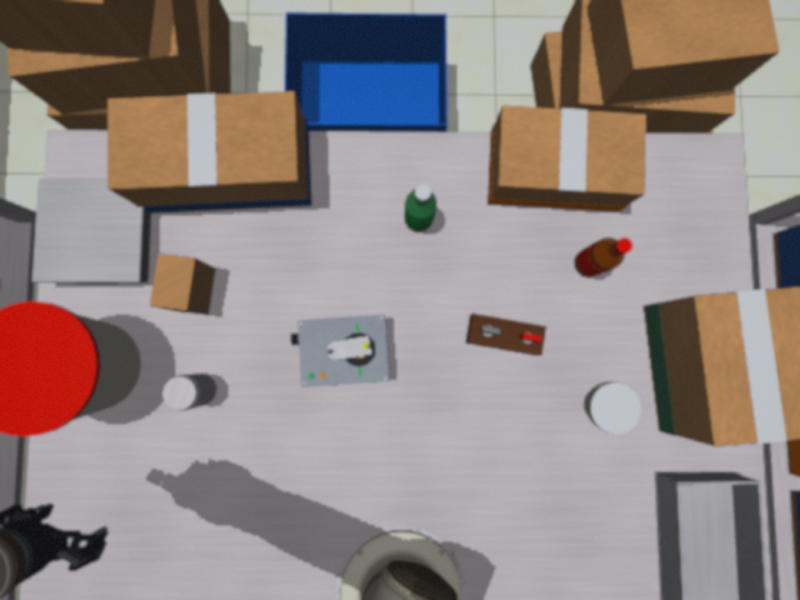

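View pics/scene0.png

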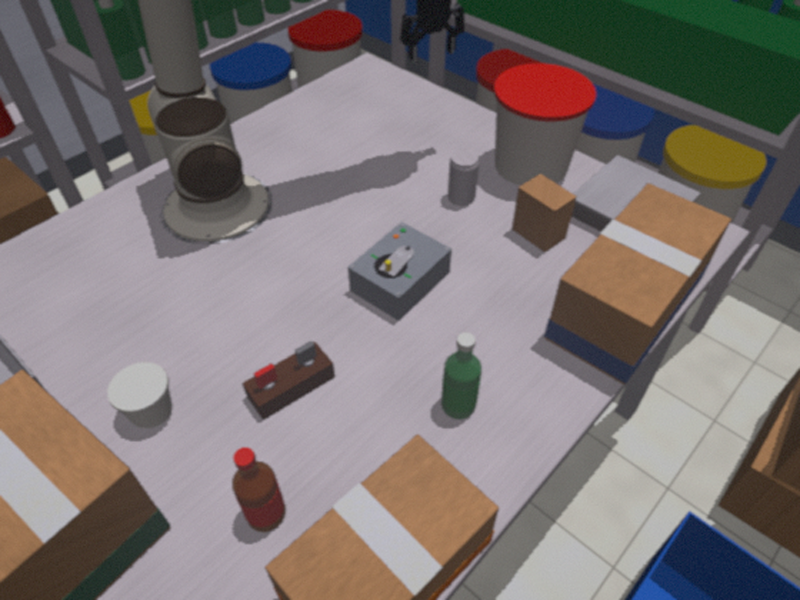

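The top view (800×600) shows the box centred at about (343,350), green marks at (358,327) and (360,371), the post at (367,346) and the pivot end to the left (+y). The stand is at (507,334), with the red key at its right end (532,338) and the grey key at (490,330). The can, carton, tub and bottles are all well away from both.

```bash
cat > h.py <<'E'
from cell import arm,get_image,get_calibration
import cv2,numpy as np
from scipy.spatial.transform import Rotation as Ro
def ray(c,u,v):
    f=210/np.tan(np.radians(c["vfov"])/2); d=c["R"].T@np.array([(u-c["cx"])/f,(v-c["cy"])/f,1]); return -c["R"].T@c["t"],d
def at(c,u,v,z):
    o,d=ray(c,u,v); return (o+d*(z-o[2])/d[2])[:3].round(1)
def proj(c,X):
    f=210/np.tan(np.radians(c["vfov"])/2); p=c["R"]@np.asarray(X,float)+c["t"]; return (c["cx"]+f*p[0]/p[2],c["cy"]+f*p[1]/p[2])
def blobs(im,lo,hi,amin=4):
    m=cv2.inRange(cv2.cvtColor(im,cv2.COLOR_BGR2HSV),lo,hi); n,l,s,c=cv2.connectedComponentsWithStats(m)
    return [(c[i].round(1).tolist(),s[i].tolist()) for i in range(1,n) if s[i,4]>=amin]
def st():
    s=arm.sense(); print("t",round(s["t"],2),"tcp",s["tool_pos"].round(1),"F",s["ft_force"].round(1),"M",s["moment"].round(2),"w",round(s["gripper_width"],3)); print("q",s["qpos"].round(3)); print(Ro.from_quat(s["tcp_rot"]).as_matrix().round(3)); return s
E
python3 - <<'E'
from h import *
c=get_calibration("top");im=get_image("top");k=1/1.4286
for n,lo,hi,z in(("green",(45,90,60),(80,255,255),70),("yellow",(22,110,110),(34,255,255),98),("red",(0,150,100),(6,255,255),114)):
    for b,s in blobs(im,lo,hi):
        if 190<b[0]<400 and 150<b[1]<280: print(n,b,s,at(c,*b,z))
for n,u,v,z in(("boxc",299,320,70),("boxc",385,316,70),("boxc",389,381,70),("boxc",302,385,70),("st",474,315,45),("st",546,326,45),("st",541,354,45),("st",467,341,45),("tub",615,408,80),("can",182,392,115)):
    print(n,at(c,u*k,v*k,z))
E
```

```text
green [249.6, 228.8] [249, 227, 2, 5, 9] [525.4  85.5  70. ]
green [251.6, 259.8] [251, 258, 2, 5, 9] [439.8  79.5  70. ]
green [217.0, 263.0] [216, 262, 3, 3, 9] [431.4 174.5  70. ]
yellow [255.7, 241.1] [254, 240, 4, 3, 9] [490.6  66.8  98. ]
red [372.6, 235.7] [365, 232, 15, 8, 73] [ 503.9 -246.4  114. ]
boxc [538.9 197.3  70. ]
boxc [546.5  30.2  70. ]
boxc [420.7  22.4  70. ]
boxc [413.7 189.6  70. ]
st [ 550.  -147.5   45. ]
st [ 527.7 -291.9   45. ]
st [ 471.8 -280.4   45. ]
st [ 498.1 -132.8   45. ]
tub [ 368.2 -410.9   80. ]
can [404.2 400.8 115. ]
```

Barrel at about (482.6, 82.5), box yaw about 0.05, cover at about 0.1. The marks are 43 mm out from the barrel and the box edges fit 130×170. First I'll move over the switch with the gripper closed.

>>> servo_tool:
  increments:
    - [[1,-0.02,0.024,0,0,0,0],[1,-0.02,0.024,0,0,0,0],[1,-0.02,0.024,0,0,0,0],[1,-0.02,0.024,0,0,0,0],[1,-0.02,0.024,0,0,0,0],[1,-0.02,0.024,0,0,0,0],[1,-0.02,0.024,0,0,0,0],[1,-0.02,0.024,0,0,0,0],[1,-0.02,0.024,0,0,0,0],[1,-0.02,0.024,0,0,0,0],[1,-0.02,0.024,0,0,0,0],[1,-0.02,0.024,0,0,0,0],[1,-0.02,0.024,0,0,0,0],[1,-0.02,0.024,0,0,0,0],[1,-0.02,0.024,0,0,0,0],[1,-0.02,0.024,0,0,0,0],[1,0,0,0,0,0,0.12],[1,0,0,0,0,0,0.12],[1,0,0,0,0,0,0.12],[1,0,0,0,0,0,0.12]]

```text
t: 1.82
tool_pos: [443.1, 62.9, 231.0]
tcp_rot: [0.942, 0.336, -0.0, -0.0]
ft_force: [0.0, 0.1, 0.9]
gripper_width: -0.003
```

>>> servo_tool:
  increments:
    - [[1,0,0,0,0,0,0.11],[1,0,0,0,0,0,0.11],[1,0,0,0,0,0,0.11],[1,0,0,0,0,0,0.11],[1,0,0,0,0,0,0.1],[1,0,0,0,0,0,0]]

```text
t: 2.32
tool_pos: [443.0, 63.3, 231.1]
tcp_rot: [0.997, 0.074, -0.0, 0.0]
ft_force: [-0.7, 0.2, -0.3]
gripper_width: -0.0
```

Run:
```python
from h import *
st();c=get_calibration("wrist");im=get_image("wrist");cv2.imwrite("pics/w1.png",im);print(c)
for n,lo,hi,z in(("green",(45,90,60),(80,255,255),70),("yellow",(22,110,110),(34,255,255),98)):
    for b,s in blobs(im,lo,hi,15): print(n,b,s,at(c,*b,z))
```

```text
t 2.32 tcp [443.   63.3 231.1] F [-0.7  0.2 -0.3] M [ 0.    0.03 -0.01] w -0.0
q [ 0.142 -0.156 -0.061  1.667  0.     1.564]
[[ 0.989  0.148 -0.   ]
 [ 0.148 -0.989 -0.   ]
 [-0.    -0.    -1.   ]]
{'vfov': 70.0483617950812, 'cx': 279.1101716401829, 'cy': 211.8760390319999, 'R': array([[ 9.88939042e-01,  1.48322037e-01,  3.80256347e-04],
       [ 1.41147221e-01, -9.41882422e-01,  3.04852367e-01],
       [ 4.55744809e-02, -3.01426735e-01, -9.52399543e-01]]), 't': array([-447.58880174,  -43.30204406,  378.94123486])}
green [282.5, 79.4] [277, 73, 12, 14, 144] [429.9 172.5  70. ]
green [276.5, 179.7] [269, 177, 16, 7, 94] [438.2  77.6  70. ]
green [359.6, 186.3] [352, 183, 16, 7, 95] [524.5  83.5  70. ]
yellow [326.8, 204.2] [321, 199, 12, 11, 99] [488.8  66.8  98. ]
```

View pics/w1.png

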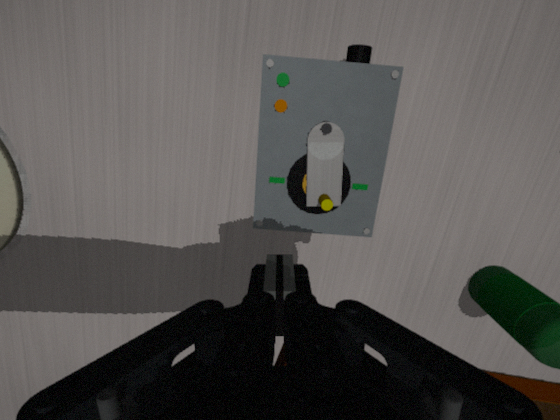

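The wrist view shows the marks at (276,180) and (360,186), the post at (327,204) and the pivot at (326,128). This gives barrel (481.3, 80.6), yaw 0.068, and a post radius of 69.6 mm against the stated 70. Next I'll go down beside the post, then push it round the arc.

>>> servo_tool:
  increments:
    - [[1,0.003,0.002,0.02,0,0,0],[1,0.003,0.002,0.02,0,0,0],[1,0,0,0.02,0,0,0],[1,0,0,0.02,0,0,0],[1,0,0,0.02,0,0,0],[1,0,0,0.02,0,0,0],[1,0,0,0.015,0,0,0],[1,0,0,0.011,0,0,0],[1,0,0,0,0,0,0],[1,0.006,0,0,0,0,0],[1,0.006,0,0,0,0,0],[1,0.006,0,0,0,0,0],[1,0.0071,0.0018,0,0,0,-0.1],[1,0.0071,0.0018,0,0,0,-0.1],[1,0.0071,0.0018,0,0,0,-0.1]]

```text
t: 3.62
tool_pos: [490.7, 63.2, 86.1]
tcp_rot: [0.974, 0.227, 0.001, 0.0]
ft_force: [-0.6, 0.6, -0.3]
gripper_width: -0.0
```

>>> servo_tool:
  increments:
    - [[1,0.0071,0.0018,0,0,0,-0.1],[1,0.0071,0.0018,0,0,0,-0.1],[1,0.0071,0.0018,0,0,0,-0.1],[1,0.0071,0.0018,0,0,0,-0.1],[1,0.0071,0.0018,0,0,0,-0.1],[1,0.0071,0.0018,0,0,0,-0.1],[1,0.0071,0.0018,0,0,0,-0.1],[1,0.0071,0.0018,0,0,0,-0.1],[1,0.0071,0.0018,0,0,0,-0.1],[1,0.0071,0.0018,0,0,0,-0.1],[1,0.0071,0.0018,0,0,0,-0.1],[1,0.0071,0.0018,0,0,0,-0.1],[1,0,0,0,0,0,0]]

```text
t: 4.7
tool_pos: [550.8, 120.8, 85.8]
tcp_rot: [0.675, 0.737, 0.001, 0.0]
ft_force: [0.1, -0.1, -0.2]
gripper_width: 0.0
```

Run:
```python
from h import *
st();c=get_calibration("top");im=get_image("top")
for b,s in blobs(im,(22,110,90),(34,255,255),3): print(b,s,at(c,*b,98))
c=get_calibration("scene");im=get_image("scene")
for b,s in blobs(im,(22,110,90),(34,255,255),3): print(b,s,at(c,*b,90))
```

```text
t 4.7 tcp [550.8 120.8  85.8] F [ 0.1 -0.1 -0.2] M [ 0.01 -0.04  0.01] w 0.0
q [ 0.216  0.112 -0.077  1.38   0.     0.128]
[[-0.088  0.996  0.001]
 [ 0.996  0.088  0.   ]
 [ 0.     0.001 -1.   ]]
[253.9, 246.3] [251, 242, 7, 9, 45] [476.6  71.6  98. ]
[112.4, 71.4] [91, 56, 54, 39, 880] [-325.3   92.8   90. ]
[499.1, 110.6] [466, 88, 70, 44, 2163] [802.9 805.   90. ]
```

>>> servo_tool:
  increments:
    - [[1,-0.015,0,0,0,0,0],[1,-0.015,0,-0.01,0,0,0],[0,0,0,-0.03,0,0,0],[-1,0,0,-0.035,0,0,0],[-1,0,-0.01,-0.035,0,0,0],[-1,0.01,-0.02,-0.035,0,0,0],[-1,0.01,-0.02,0,0,0,0],[-1,0.01,-0.02,0,0,0,0],[-1,0,0,0,0,0,-0.12],[-1,0,0,0,0,0,-0.12],[-1,0,0,0,0,0,-0.12],[-1,0,0,0,0,0,-0.12],[-1,0,0,0,0,0,-0.12],[-1,0,0,0,0,0,-0.12],[-1,0,0,0,0,0,-0.12],[-1,0,0,0,0,0,-0.12],[-1,0,0,0,0,0,-0.12],[-1,0,0,0,0,0,-0.12],[-1,0,0,0,0,0,-0.12],[-1,0,0,0,0,0,0]]

```text
t: 6.47
tool_pos: [480.0, 113.7, 230.6]
tcp_rot: [0.083, 0.997, 0.0, 0.0]
ft_force: [-0.1, 0.4, -0.0]
gripper_width: 0.999
```

Run:
```python
from h import *
st();c=get_calibration("wrist");im=get_image("wrist")
for n,lo,hi,z in(("green",(45,90,60),(80,255,255),70),("yellow",(22,110,110),(34,255,255),98)):
    for b,s in blobs(im,lo,hi,15): print(n,b,s,at(c,*b,z))
u,v=map(int,proj(c,[481.3,80.6,70]));print(u,v,proj(c,[488.8,140,98]))
x=max(0,min(560-200,u-100));y=max(0,min(420-150,v-75));print(x,y)
cv2.imwrite("pics/w2.png",cv2.resize(im[y:y+150,x:x+200],None,fx=4,fy=4,interpolation=cv2.INTER_CUBIC));cv2.imwrite("pics/w2full.png",im)
```

```text
t 6.47 tcp [480.  113.7 230.6] F [-0.1  0.4 -0. ] M [ 0.03 -0.02 -0.02] w 0.999
q [ 0.233 -0.049  0.036  1.656 -0.    -1.172]
[[-0.986  0.166  0.001]
 [ 0.166  0.986  0.   ]
 [-0.001  0.    -1.   ]]
green [231.9, 173.8] [224, 170, 17, 9, 95] [524.3  83.6  70. ]
green [333.7, 239.6] [328, 235, 12, 10, 92] [429.7 173.2  70. ]
yellow [271.8, 171.2] [257, 161, 32, 19, 282] [482.  83.  98.]
yellow [216.8, 238.3] [212, 234, 11, 10, 89] [547.6 140.1  98. ]
272 163 (np.float64(275.0266138164078), np.float64(229.12711632744333))
172 88
```

View pics/w2.png

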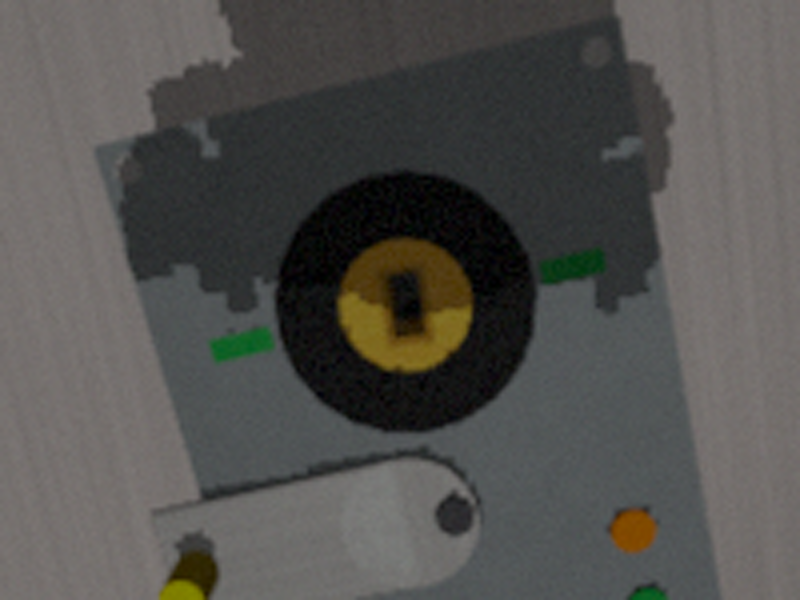

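The cover is open at about 1.57 rad. The barrel circle is at crop (405,305) and the keyway is visible, with its long side from about (402,272) to (409,335). I'll measure it numerically from the same picture while I set up the view of the keys.

Run:
```python
from h import *
c=get_calibration("wrist");im=cv2.imread("pics/w2full.png")
# rectify top plane at 0.25 mm/px around the barrel
N=160;q=0.25;x0,y0=481.3,81
src=[];
W=np.array([[x0-20,y0+20],[x0+20,y0+20],[x0+20,y0-20],[x0-20,y0-20]])
src=np.float32([proj(c,[*w,70]) for w in W]);H=cv2.getPerspectiveTransform(src,np.float32([[0,0],[N,0],[N,N],[0,N]]))
g=cv2.warpPerspective(im,H,(N,N),flags=cv2.INTER_CUBIC)
hsv=cv2.cvtColor(g,cv2.COLOR_BGR2HSV);m=((hsv[...,2]>70)&(hsv[...,1]>80)).astype(np.uint8)
cn=max(cv2.findContours(m,cv2.RETR_EXTERNAL,cv2.CHAIN_APPROX_NONE)[0],key=cv2.contourArea)
hull=cv2.convexHull(cn)
(cx,cy),(a,b),an=cv2.fitEllipse(hull);print("barrel",x0-20+cx*q,y0+20-cy*q,a*q,b*q)
d=np.zeros_like(m);cv2.circle(d,(int(cx),int(cy)),50,1,-1);
for th in(40,55,70):
    p=np.argwhere((hsv[...,2]<th)&(d>0))[:,::-1].astype(np.float32)
    r=cv2.minAreaRect(p);e=np.linalg.eigh(np.cov(p.T));v=e[1][:,1];mu=p.mean(0);print(th,len(p),"slot",x0-20+mu[0]*q,y0+20-mu[1]*q,"az",np.arctan2(-v[1],v[0])%np.pi,r[1][0]*q,r[1][1]*q)
```

```text
barrel 481.0239875793457 81.14487838745117 33.22306823730469 33.67151641845703
40 1510 slot 480.5268 79.14967 az 1.5411875240195303 15.25 7.5
55 2085 slot 480.62744 79.58118 az 1.5262565663118988 9.122706413269043 16.38689613342285
70 2755 slot 480.61823 79.04637 az 1.5778616016820681 17.442880630493164 11.523868560791016
```

>>> servo_tool:
  increments:
    - [[-1,0,-0.03,0,0,0,0.02],[-1,0,-0.03,0,0,0,0],[-1,0,-0.03,0,0,0,0],[-1,0,-0.03,0,0,0,0],[-1,0,-0.03,0,0,0,0],[-1,0,-0.03,0,0,0,0],[-1,0,-0.03,0,0,0,0],[-1,0,-0.03,0,0,0,0],[-1,0,-0.03,0,0,0,0],[-1,-0.04,0,0,0,0,0],[-1,-0.04,0,0,0,0,0],[-1,0,0,0,0,0,0]]

```text
t: 7.52
tool_pos: [512.7, -168.2, 226.2]
tcp_rot: [0.098, 0.995, 0.001, -0.002]
ft_force: [0.3, -0.5, -2.0]
gripper_width: 1.001
```

Run:
```python
from h import *
st();c=get_calibration("wrist");im=get_image("wrist");cv2.imwrite("pics/w3.png",im)
for b,s in blobs(im,(0,150,80),(8,255,255),30): print("red",b,s,at(c,*b,114))
print(proj(c,[506,-250,114]))
```

```text
t 7.52 tcp [ 512.7 -168.2  226.2] F [ 0.3 -0.5 -2. ] M [-0.01 -0.04  0.03] w 1.001
q [-0.317  0.064  0.141  1.652  0.    -1.691]
[[-0.981  0.195 -0.003]
 [ 0.195  0.981  0.001]
 [ 0.004  0.001 -1.   ]]
red [270.5, 106.7] [266, 88, 10, 38, 249] [ 502.6 -253.6  114. ]
(np.float64(267.2736669810811), np.float64(112.14561856109323))
```

View pics/w3.png

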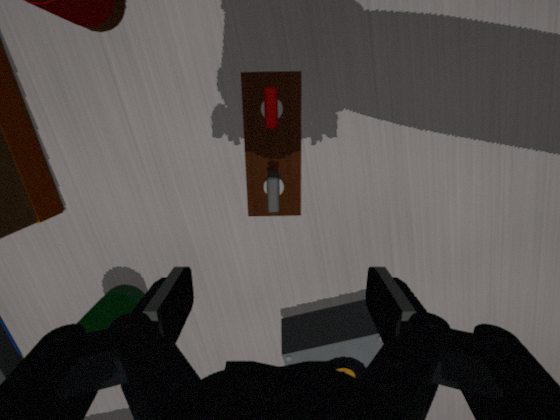

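The picture shows the red bow at (270.5,107) and the grey key at (273,187). The stand corners are (241,72), (301,71), (300,216) and (249,216). In the stand the bow spans z 51–89, so I'll recompute with the right height.

Run:
```python
from h import *
c=get_calibration("wrist");im=cv2.imread("pics/w3.png")
C=[at(c,*p,45) for p in((241,72),(301,71),(300,216),(249,216))];print(C,"centre",np.mean(C,0)); C=np.array(C)
for a,b in((3,0),(2,1)): d=C[a]-C[b];print("yaw",np.arctan2(-d[0],d[1]),np.linalg.norm(d))
m=cv2.inRange(cv2.cvtColor(im,cv2.COLOR_BGR2HSV),(0,150,80),(8,255,255))[:140];m[:,:240]=0;m[:,310:]=0
p=np.argwhere(m>0)[:,::-1]
for v in range(88,128,4):
    r=p[p[:,1]==v][:,0]
    if len(r): print(v,r.min(),r.max(),at(c,r.min()-.5,v,89)[:2],at(c,r.max()+.5,v,89)[:2])
print("collar",at(c,272,109,49))
for x,y in((507,-254),(507,-251),(505,-253)): print(x,y,proj(c,[x,y,89]),proj(c,[x,y,49]))
```

```text
[array([ 523.6, -292.4,   45. ]), array([ 465. , -281.8,   45. ]), array([ 492.2, -132.7,   45. ]), array([ 549.5, -144.1,   45. ])] centre [ 507.575 -212.75    45.   ]
yaw -0.17290215314246687 150.54467775381497
yaw -0.1804436443093916 151.56071390700166
88 269 270 [ 499.3 -268.9] [ 497.5 -268.5]
92 268 274 [ 500.8 -265.9] [ 494.8 -264.7]
96 267 273 [ 502.3 -262.8] [ 496.3 -261.7]
100 267 273 [ 503.  -259.6] [ 496.9 -258.4]
104 267 274 [ 503.7 -256.4] [ 496.7 -255. ]
108 267 273 [ 504.4 -253.1] [ 498.3 -251.9]
112 267 274 [ 505.1 -249.8] [ 498.1 -248.4]
116 268 273 [ 504.9 -246.3] [ 499.6 -245.3]
120 269 274 [ 504.7 -242.8] [ 499.4 -241.7]
124 267 274 [ 507.2 -239.8] [ 500.1 -238.4]
collar [ 500.3 -252.3   49. ]
507 -254 (np.float64(263.38460917176167), np.float64(107.56190712756394)) (np.float64(265.2241089556285), np.float64(108.65424302126542))
507 -251 (np.float64(264.0911009933458), np.float64(111.06202069331127)) (np.float64(265.8368637411294), np.float64(111.71355266387425))
505 -253 (np.float64(265.8244067593609), np.float64(108.2694464985687)) (np.float64(267.35703429859916), np.float64(109.2724456513733))
```

The red key works out at (500.5, -252.3): stand geometry gives (500.6, -252.1) and the collar (500.3, -252.3), so they agree. Moving above it.

>>> servo_tool:
  increments:
    - [[-1,-0.004,-0.025,0.01,0,0,-0.02],[-1,0,-0.025,0.015,0,0,0],[-1,0,-0.025,0.02,0,0,0],[-1,0,-0.01,0.02,0,0,0],[-1,0,0,0.02,0,0,0],[-1,0,0,0.01,0,0,0],[-1,0,0,0,0,0,0],[-1,0,0,0,0,0,0]]

```text
t: 8.23
tool_pos: [497.4, -250.3, 136.1]
tcp_rot: [0.085, 0.996, -0.0, 0.0]
ft_force: [0.3, 0.1, 0.4]
gripper_width: 0.999
```

Run:
```python
from h import *
s=st();R=Ro.from_quat(s["tcp_rot"]).as_matrix();d=np.array([500.5,-252.3,55])-s["tool_pos"];print("tool shift",R.T@d,"az",np.arctan2(R[1,0],R[0,0]))
```

```text
t 8.23 tcp [ 497.4 -250.3  136.1] F [0.3 0.1 0.4] M [ 0.01 -0.07  0.01] w 0.999
q [-0.466  0.088 -0.007  1.476  0.    -1.867]
[[-0.986  0.169  0.   ]
 [ 0.169  0.986 -0.   ]
 [-0.    -0.    -1.   ]]
tool shift [-3.41353344 -1.41876512 81.06176398] az 2.9714776303917794
```

>>> servo_tool:
  increments:
    - [[-1,-0.0034,-0.0014,0.016,0,0,0],[-1,0,0,0.016,0,0,0],[-1,0,0,0.016,0,0,0],[-1,0,0,0.016,0,0,0],[-1,0,0,0.012,0,0,0],[-1,0,0,0.005,0,0,0],[-1,0,0,0,0,0,0],[1,0,0,0,0,0,0],[1,0,0,0,0,0,0],[1,0,0,0,0,0,0],[1,0,0,0,0,0,0],[1,0,0,0,0,0,0],[1,0,0,0,0,0,0],[1,0,0,0,0,0,0],[1,0,0,0,0,0,0]]

```text
t: 9.48
tool_pos: [501.6, -253.0, 54.8]
tcp_rot: [0.084, 0.996, -0.0, 0.001]
ft_force: [5.6, -0.5, 1.3]
gripper_width: 0.127
```

Run:
```python
from h import *
s=st();c=get_calibration("wrist");im=get_image("wrist");cv2.imwrite("pics/w4.png",im)
```

```text
t 9.48 tcp [ 501.6 -253.    54.8] F [ 5.6 -0.5  1.3] M [-0.14 -1.08 -0.07] w 0.127
q [-0.467  0.117 -0.132  1.319  0.    -1.87 ]
[[-0.986  0.168  0.002]
 [ 0.168  0.986 -0.001]
 [-0.002 -0.    -1.   ]]
```

View pics/w4.png

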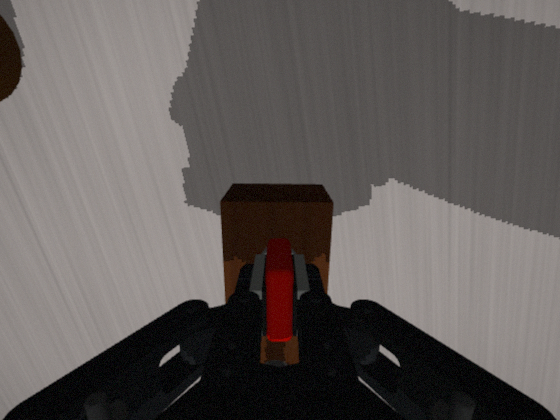

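The grasp is good: the bow is between the pads, with its top face at rows ~266–340, column 279. Now I'll check the bow's offset along the pads from this picture.

Run:
```python
from h import *
s=arm.sense();R=Ro.from_quat(s["tcp_rot"]).as_matrix();T=s["tool_pos"];c=get_calibration("wrist");im=cv2.imread("pics/w4.png")
hsv=cv2.cvtColor(im,cv2.COLOR_BGR2HSV)
print([(v,hsv[v,279].tolist()) for v in range(232,346,3)])
f=lambda u,v,z:(R.T@(at(c,u,v,z)-T)).round(2)
for v in(239,264,266,268,338,340):print(v,f(279,v,89),f(279,v,51))
for v in(280,310):
    r=np.where((hsv[v,:,0]<9)&(hsv[v,:,1]>180)&(hsv[v,:,2]>80))[0];r=r[(r>240)&(r<320)];print(v,r.min(),r.max(),f(r.min()-.5,v,89),f(r.max()+.5,v,89))
for y in(-18,18):print(proj(c,T+R@[0,y,0]+[0,0,89-T[2]]))
```

```text
[(232, [11, 210, 40]), (235, [8, 255, 33]), (238, [5, 217, 53]), (241, [2, 225, 59]), (244, [0, 255, 53]), (247, [1, 220, 59]), (250, [0, 255, 58]), (253, [1, 246, 56]), (256, [1, 233, 59]), (259, [0, 255, 55]), (262, [4, 233, 59]), (265, [2, 238, 60]), (268, [0, 223, 64]), (271, [0, 255, 79]), (274, [0, 252, 93]), (277, [3, 255, 98]), (280, [1, 245, 101]), (283, [2, 252, 97]), (286, [0, 225, 102]), (289, [0, 235, 103]), (292, [1, 245, 101]), (295, [179, 240, 101]), (298, [179, 240, 100]), (301, [0, 255, 98]), (304, [2, 255, 99]), (307, [2, 245, 101]), (310, [0, 237, 101]), (313, [1, 255, 97]), (316, [0, 255, 96]), (319, [1, 252, 99]), (322, [1, 245, 101]), (325, [1, 255, 99]), (328, [0, 255, 98]), (331, [1, 245, 99]), (334, [1, 255, 98]), (337, [1, 255, 96]), (340, [2, 230, 155]), (343, [15, 247, 32])]
239 [ -0.12 -32.32 -34.2 ] [ -0.17 -16.37   3.79]
264 [ -0.1  -21.47 -34.2 ] [-0.2  -1.65  3.79]
266 [ -0.14 -20.55 -34.2 ] [-0.2  -0.44  3.79]
268 [ -0.09 -19.65 -34.2 ] [-0.19  0.78  3.79]
338 [ -0.12  14.74 -34.21] [-0.2  47.24  3.78]
340 [ -0.14  15.86 -34.21] [-0.16 48.65  3.78]
280 267 291 [ -5.24 -14.11 -34.2 ] [  5.01 -14.13 -34.22]
310 268 291 [ -5.01   0.36 -34.2 ] [  5.24   0.34 -34.22]
(np.float64(279.1598468130285), np.float64(271.61549586627183))
(np.float64(279.12805001265343), np.float64(343.9756764040411))
```

The bow is centred across the jaws and sits about -0.8 mm along tool y. Lifting and carrying it above the keyhole.

>>> servo_tool:
  increments:
    - [[1,0,0,-0.012,0,0,0],[1,0,0,-0.018,0,0,0],[1,0,0,-0.02,0,0,0],[1,0,0,-0.02,0,0,0],[1,0,0,-0.02,0,0,0],[1,0,0,-0.018,0,0,0],[1,0.0059,0.0251,0,0,0,0],[1,0.0059,0.0251,0,0,0,0],[1,0.0059,0.0251,0,0,0,0],[1,0.0059,0.0251,0,0,0,0],[1,0.0059,0.0251,0,0,0,0],[1,0.0059,0.0251,0,0,0,0],[1,0.0059,0.0251,0,0,0,0],[1,0.0059,0.0251,0,0,0,0],[1,0.0059,0.0251,0,0,0,0],[1,0.0059,0.0251,0,0,0,0],[1,0.0059,0.0251,0,0,0,0],[1,0.0059,0.0251,0,0,0,0],[1,0.0056,0.0251,0,0,0,0],[1,0,0,0,0,0,0]]

```text
t: 11.2
tool_pos: [479.3, 84.8, 162.0]
tcp_rot: [0.083, 0.997, 0.0, -0.001]
ft_force: [0.5, -0.4, 0.3]
gripper_width: 0.136
```

>>> servo_tool:
  increments:
    - [[1,0,0,0,0,0,-0.07],[1,0,0,0,0,0,-0.07],[1,0,0,0,0,0,0],[1,0,0,0,0,0,0]]

```text
t: 11.53
tool_pos: [479.9, 81.4, 162.1]
tcp_rot: [0.015, 1.0, -0.0, -0.0]
ft_force: [-0.0, -0.7, -0.0]
gripper_width: 0.132
```

```bash
cat > g.py <<'E'
from h import *
s=st();R=Ro.from_quat(s["tcp_rot"]).as_matrix();off=np.array([0,-0.8,0])
B=np.array([481.1,80.9]);d=np.r_[B,0]-(s["tool_pos"]+R@off);d[2]=0;print("shift to barrel",(R.T@d).round(2),"tool az",np.arctan2(R[1,0],R[0,0]).round(3),"blade az",(np.arctan2(R[1,1],R[0,1])%np.pi).round(3))
E
python3 - <<'E'
from g import *
c=get_calibration("wrist");im=get_image("wrist");cv2.imwrite("pics/w5.png",im)
E
```

```text
t 11.53 tcp [479.9  81.4 162.1] F [-0.  -0.7 -0. ] M [0.   0.01 0.  ] w 0.132
q [ 0.168 -0.078 -0.124  1.526 -0.    -1.372]
[[-1.     0.031 -0.001]
 [ 0.031  1.    -0.   ]
 [ 0.001 -0.    -1.   ]]
shift to barrel [-1.25  0.3  -0.  ] tool az 3.111 blade az 1.54
```

View pics/w5.png

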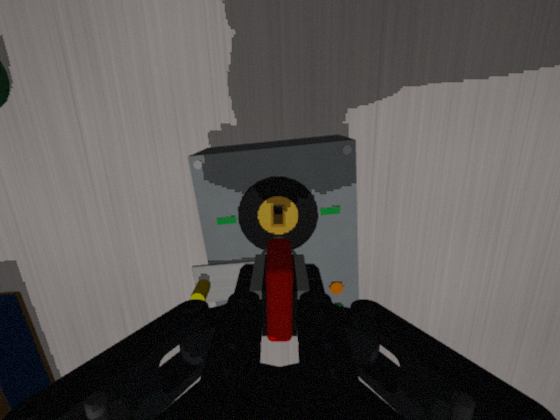

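The keyway at (278,215) is vertical in this view, so it is parallel to the bow. The key hangs straight between the pads. I'll re-measure the marks and keyway from this frame.

Run:
```python
from h import *
c=get_calibration("wrist");im=cv2.imread("pics/w5.png")
g=[at(c,*b,70) for b,s in blobs(im,(45,90,40),(80,255,255),15) if b[1]<240];print(g,np.mean(g,0))
N=160;q=0.25;x0,y0=481.1,80.9
W=np.array([[x0-20,y0+20],[x0+20,y0+20],[x0+20,y0-20],[x0-20,y0-20]])
H=cv2.getPerspectiveTransform(np.float32([proj(c,[*w,70]) for w in W]),np.float32([[0,0],[N,0],[N,N],[0,N]]))
w=cv2.warpPerspective(im,H,(N,N),flags=cv2.INTER_CUBIC);cv2.imwrite("pics/r5.png",cv2.resize(w,(640,640))[:600])
```

```text
[array([437.9,  78. ,  70. ]), array([524.3,  83.8,  70. ])] [481.1  80.9  70. ]
```

View pics/r5.png

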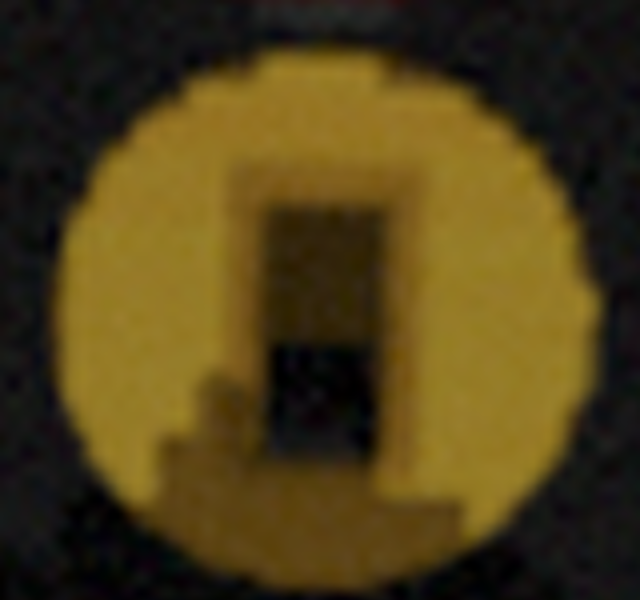

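>>> servo_tool:
  increments:
    - [[1,-0.0012,0.0003,0.01,0,0,-0.02],[1,0,0,0.015,0,0,0],[1,0,0,0.015,0,0,0],[1,0,0,0.012,0,0,0],[1,0,0,0,0,0,0],[1,0,0,0,0,0,0]]

```text
t: 12.08
tool_pos: [480.9, 81.9, 109.6]
tcp_rot: [0.004, 1.0, -0.0, -0.001]
ft_force: [0.1, 0.3, 0.4]
gripper_width: 0.13
```

```bash
python3 g.py
```

```text
t 12.08 tcp [480.9  81.9 109.6] F [0.1 0.3 0.4] M [ 0.01  0.02 -0.04] w 0.13
q [ 0.169 -0.072 -0.218  1.426 -0.    -1.393]
[[-1.     0.009 -0.002]
 [ 0.009  1.    -0.   ]
 [ 0.002 -0.    -1.   ]]
shift to barrel [-0.24 -0.16 -0.  ] tool az 3.133 blade az 1.562
```

Aligned to within 0.3 mm. Going down gently, watching the force.

>>> servo_tool:
  increments:
    - [[1,0,0,0.003,0,0,0],[1,0,0,0.003,0,0,0],[1,0,0,0.003,0,0,0],[1,0,0,0.003,0,0,0],[1,0,0,0.002,0,0,0],[1,0,0,0,0,0,0]]

```text
t: 12.58
tool_pos: [481.2, 82.0, 95.8]
tcp_rot: [0.004, 1.0, -0.0, -0.0]
ft_force: [0.4, 0.7, -0.1]
gripper_width: 0.131
```

The tip is about 9 mm in without any force. That's deeper than the 7 mm an out-of-angle blade can dip, so the angle is right.

>>> servo_tool:
  increments:
    - [[1,0,0,0.003,0,0,0],[1,0,0,0.003,0,0,0],[1,0,0,0.003,0,0,0],[1,0,0,0.003,0,0,0],[1,0,0,0.002,0,0,0],[1,0,0,0.001,0,0,0],[1,0,0,0.001,0,0,0],[1,0,0,0,0,0,0]]

```text
t: 13.25
tool_pos: [481.3, 82.0, 80.1]
tcp_rot: [0.004, 1.0, -0.0, -0.0]
ft_force: [0.3, -0.2, -0.9]
gripper_width: 0.133
```

```bash
python3 g.py
```

```text
t 13.25 tcp [481.3  82.   80.1] F [ 0.3 -0.2 -0.9] M [-0.    0.02 -0.05] w 0.133
q [ 0.169 -0.064 -0.269  1.367 -0.    -1.393]
[[-1.     0.009 -0.   ]
 [ 0.009  1.    -0.   ]
 [ 0.    -0.    -1.   ]]
shift to barrel [ 0.18 -0.35  0.  ] tool az 3.133 blade az 1.562
```

>>> servo_tool:
  increments:
    - [[1,0,0,0.001,0,0,0],[1,0,0,0,0,0,0],[1,-0.0001,0,0,0,0,0.1],[1,-0.0001,0,0,0,0,0.1],[1,-0.0001,0,0,0,0,0.1],[1,-0.0001,0,0,0,0,0.1],[1,-0.0001,0,0,0,0,0.1],[1,-0.0001,0,0,0,0,0.1],[1,0,0,0,0,0,0]]

```text
t: 14.0
tool_pos: [481.2, 82.3, 79.5]
tcp_rot: [0.302, 0.953, 0.0, -0.001]
ft_force: [-4.5, 1.8, 3.9]
gripper_width: 0.129
```

```bash
python3 g.py
```

```text
t 14.0 tcp [481.2  82.3  79.5] F [-4.5  1.8  3.9] M [ 0.43  1.05 -0.  ] w 0.129
q [ 1.690e-01 -6.300e-02 -2.690e-01  1.367e+00  1.000e-03 -7.880e-01]
[[-0.817  0.576 -0.001]
 [ 0.576  0.817  0.001]
 [ 0.002 -0.    -1.   ]]
shift to barrel [-0.68 -0.39 -0.  ] tool az 2.527 blade az 0.956
```

>>> servo_tool:
  increments:
    - [[1,-0.0003,-0.0002,0,0,0,0.1],[1,-0.0002,0,0,0,0,0.1],[1,-0.0001,0,0,0,0,0.1],[1,-0.0001,0,0,0,0,0.1],[1,-0.0001,0,0,0,0,0.1],[1,-0.0001,0,0,0,0,0.1],[1,-0.0001,0,0,0,0,0.1],[1,-0.0001,0,0,0,0,0.1],[1,0,0,0,0,0,0.06],[1,0,0,0,0,0,0]]

```text
t: 14.83
tool_pos: [482.0, 81.8, 79.5]
tcp_rot: [0.671, 0.742, 0.0, -0.001]
ft_force: [-4.0, 4.5, 2.4]
gripper_width: 0.13
```

```bash
python3 g.py
```

```text
t 14.83 tcp [482.   81.8  79.5] F [-4.   4.5  2.4] M [ 1.02  0.9  -0.04] w 0.13
q [ 0.167 -0.062 -0.268  1.366  0.002  0.067]
[[-0.1    0.995 -0.001]
 [ 0.995  0.1    0.002]
 [ 0.002 -0.001 -1.   ]]
shift to barrel [-0.78 -0.23 -0.  ] tool az 1.671 blade az 0.1
```

>>> servo_tool:
  increments:
    - [[1,-0.0005,0,0,0,0,0.04],[1,0,0,0,0,0,0.04],[1,0,0,0,0,0,0.04],[1,0,0,0,0,0,0.04],[1,0,0,0,0,0,0]]

```text
t: 15.25
tool_pos: [482.1, 81.4, 79.5]
tcp_rot: [0.728, 0.686, 0.001, -0.001]
ft_force: [-3.0, 5.9, 3.5]
gripper_width: 0.133
```

```bash
python3 g.py
```

```text
t 15.25 tcp [482.1  81.4  79.5] F [-3.   5.9  3.5] M [ 1.26  0.88 -0.  ] w 0.133
q [ 0.166 -0.062 -0.268  1.366  0.002  0.225]
[[ 0.059  0.998 -0.001]
 [ 0.998 -0.059  0.002]
 [ 0.002 -0.001 -1.   ]]
shift to barrel [-0.6  -0.19 -0.  ] tool az 1.512 blade az 3.083
```

>>> servo_tool:
  increments:
    - [[1,0,0,0,0,0,0.04],[1,0,0,0,0,0,0.03],[1,0,0,0,0,0,0]]

```text
t: 15.5
tool_pos: [482.1, 81.4, 79.5]
tcp_rot: [0.751, 0.66, 0.0, -0.001]
ft_force: [-4.5, 5.4, 2.9]
gripper_width: 0.131
```

```bash
python3 g.py
```

```text
t 15.5 tcp [482.1  81.4  79.5] F [-4.5  5.4  2.9] M [1.24 0.81 0.02] w 0.131
q [ 0.166 -0.062 -0.268  1.366  0.002  0.294]
[[ 0.128  0.992 -0.001]
 [ 0.992 -0.128  0.002]
 [ 0.002 -0.001 -1.   ]]
shift to barrel [-0.61 -0.18 -0.  ] tool az 1.443 blade az 3.014
```

Blade command is about 0.19 past the line, which is at least the 0.14 play, with little torque. I'll come back onto the line, open only partly to stay clear of the cover, and rise straight up.

>>> servo_tool:
  increments:
    - [[1,0,0,0,0,0,-0.06],[1,0,0,0,0,0,-0.06],[1,0,0,0,0,0,0],[0.4,0,0,0,0,0,0],[0.2,0,0,0,0,0,0],[0.2,0,0,0,0,0,0],[0.2,0,0,0,0,0,0],[0.2,0,0,0,0,0,0],[0.2,0,0,-0.006,0,0,0],[0.2,0,0,-0.012,0,0,0],[0.2,0,0,-0.02,0,0,0],[0.2,0,0,-0.03,0,0,0],[0.2,0,0,-0.035,0,0,0],[0.2,0,0,-0.035,0,0,0],[0.2,0,0,0,0,0,0]]

```text
t: 16.75
tool_pos: [484.3, 80.7, 225.4]
tcp_rot: [0.71, 0.704, 0.004, 0.003]
ft_force: [0.1, 0.6, 1.3]
gripper_width: 0.405
```

Run:
```python
from h import *
st();c=get_calibration("wrist");im=get_image("wrist");cv2.imwrite("pics/w6.png",im)
for n,lo,hi,z in(("green",(45,90,40),(80,255,255),70),("red",(0,150,70),(8,255,255),114),("yellow",(22,110,110),(34,255,255),98)):
    for b,s in blobs(im,lo,hi,15): print(n,b,s,at(c,*b,z))
```

```text
t 16.75 tcp [484.3  80.7 225.4] F [0.1 0.6 1.3] M [ 0.03 -0.09  0.03] w 0.405
q [ 0.165 -0.066  0.01   1.637 -0.     0.173]
[[ 0.008  1.     0.01 ]
 [ 1.    -0.008  0.002]
 [ 0.002  0.01  -1.   ]]
green [374.1, 139.1] [368, 133, 13, 13, 136] [430.  172.8  70. ]
green [276.1, 148.5] [273, 140, 7, 18, 102] [438.2  77.8  70. ]
green [282.5, 230.5] [280, 224, 6, 14, 80] [524.6  83.7  70. ]
red [279.2, 203.4] [273, 185, 13, 38, 402] [481.1  80.4 114. ]
yellow [291.3, 187.2] [287, 180, 9, 17, 68] [470.4  91.7  98. ]
yellow [339.3, 261.2] [334, 257, 11, 10, 83] [546.9 140.2  98. ]
```

View pics/w6.png

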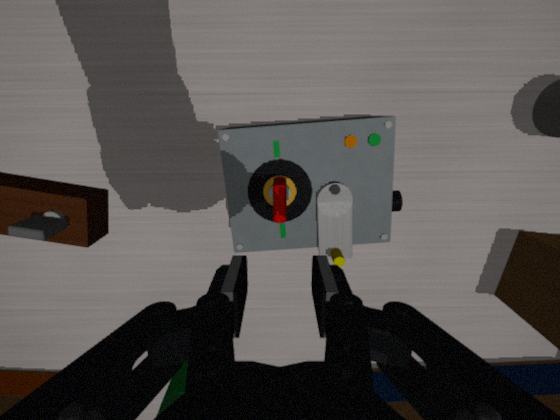

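The key stands in the barrel with the bow at (279,203), nearly in line with the marks at (276,148) and (282,230). The cover is open, with its post at (339,261), and the grey key is still in its stand. One numeric check of angle and height next.

Run:
```python
from h import *
c=get_calibration("wrist");im=cv2.imread("pics/w6.png")
hsv=cv2.cvtColor(im,cv2.COLOR_BGR2HSV);m=cv2.inRange(hsv,(0,150,40),(9,255,255));m[:,:250]=0;m[:,310:]=0;m[:165]=0;m[235:]=0
E=[]
for v in range(170,232,3):
    r=np.where(m[v])[0]
    if len(r): E.append((v,r.min(),r.max(),int(hsv[v,279,2])));print(E[-1])
e=[x for x in E if 195<=x[0]<=218]
for z in(114,):
    P=np.array([at(c,(a+b)/2,v,z)[:2] for v,a,b,_ in e]);k=np.polyfit(P[:,0],P[:,1],1);print("bow az",k[0],"vs marks",5.9/86.4)
R=lambda a:np.array([np.cos(a),np.sin(a)])
for s in(-18,18):
    for z in(76,114):print(s,z,proj(c,[*(np.array([481.1,80.9])+s*R(.02)),z]))
```

```text
(179, np.int64(274), np.int64(284), 47)
(182, np.int64(274), np.int64(285), 48)
(185, np.int64(273), np.int64(285), 105)
(188, np.int64(273), np.int64(285), 86)
(191, np.int64(273), np.int64(285), 84)
(194, np.int64(273), np.int64(285), 90)
(197, np.int64(274), np.int64(285), 88)
(200, np.int64(273), np.int64(285), 89)
(203, np.int64(273), np.int64(285), 87)
(206, np.int64(274), np.int64(286), 84)
(209, np.int64(274), np.int64(286), 88)
(212, np.int64(273), np.int64(286), 84)
(215, np.int64(273), np.int64(284), 129)
(218, np.int64(274), np.int64(286), 148)
(221, np.int64(274), np.int64(285), 140)
bow az 0.001279067493301202 vs marks 0.06828703703703703
-18 76 (np.float64(279.2738712431701), np.float64(176.12711243253318))
-18 114 (np.float64(279.3148468808416), np.float64(184.9255291283616))
18 76 (np.float64(280.2470756616412), np.float64(211.17049913195223))
18 114 (np.float64(280.417596768803), np.float64(224.32691691957808))
```

```bash
python3 -c "
from cell import arm
print(arm.job_done(), arm.sense()['t'])"
```

```text
the job is handed in; nothing more can be done
the job is handed in; nothing more can be done
```

I swung the dust cover aside, put the red key in the keyhole, turned it clockwise onto the green marks and let go. I then backed the gripper off about 145 mm above the switch and handed the job in at about 17 s; it gave no verdict.

| Check | Result | Needed |
|---|---|---|
| Bow centre to barrel axis | about 0.5 mm | under 6 mm |
| Blade to green-mark line | about 0.07 rad | under 0.25 rad |
| Cover angle | about 1.55 rad | over 1.2 rad |
| Highest force read between moves | about 8 N | 120 N at the wrist |

- **Finding the keyway:** with the cover aside, its angle showed in the wrist picture. The blade went in on the first try, with no force at about 9 mm deep.
- **Bystanders:** in the last picture the grey key was still in its stand. The bottles, tub, can and carton were not checked again at the end, but the arm's path kept well clear of them.
- **Clockwise stop not clearly felt:** I turned the tool about 0.19 rad past the line, more than the 0.14 rad of play. The turning torque stayed near zero, so the angle result rests on the picture.
- **Height checked indirectly:** the collar touched the barrel with the tool at 79.5 mm (80 mm expected). The bow's outline in the picture also fits the fully home height, though it could not show an error of a few millimetres.

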